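# Start the last pump lag screw square

## Robot

A 7-joint arm with a two-finger parallel gripper is mounted at the origin on the work surface. World frame = base frame: x ahead of the robot, y to its left, z up, the work surface at z = 0. Lengths are in m, angles in degrees, forces in N, time in s.
With the tool pointing down it reaches from about 0.35 to 0.775 m from the base axis. Payload 3.1 kg.
Tool frame: the origin (TCP) lies midway between the tips of the shut fingers; the grasp point (between the pads) lies 19 mm behind it; z points along the fingers, y is the direction in which the jaws open and shut (so a half turn about z gives the same grasp; the last joint's range is limited). The gripper opens to 85 mm and grips with 20 to 120 N. Pads are 22 mm wide; open, the fingers measure 114 mm over their backs; the gripper's body (76 mm by 85 mm) begins 54 mm behind the grasp point. The pads swing forward as they close: fully open they stand 13 mm farther back than shut.
Start: joints at [72.324, 17.813, 0.802, 86.603, -0.252, 75.585, -1.558], TCP at [0.145, -0.531, 0.231] pointing down, gripper open.
Joint ranges: [-154.91, 154.91], [-16.99, 109.72], [-72.82, 74.43], [7.12, 147.25], [-82.49, 262.49], [11.32, 116.49], [-174.64, 174.64]. Speed limits (degrees/s): [159.86, 159.86, 180, 180, 180, 180, 180].

## Interface

Orientations are given as a 3x3 rotation matrix whose columns are the frame's x, y, z axes.
In Python, from cell import state, optics, bot gives the robot as it stands. The module is installed in compiled form; this text tells all that it offers.
- The arm moves only by the shell command python3 -m creep 'ROWS'. ROWS is JSON, a list of rows, each an object of numbers: "x", "y", "z": the shift along the world's x, y, z in mm; "wx", "wy", "wz": the turn, a rotation vector about the world's x, y, z in degrees; "gripper": the finger opening in mm, from 0 to 85.4. In form: [{"x": .., "y": .., "z": .., "wx": .., "wy": .., "wz": .., "gripper": ..}, ...]. A call has exactly 8 rows; each row is the pose to reach, as a shift and turn from the pose commanded when the call began; what a row does not reach only later rows make up. A row lasts 1/10 s, in which the tool goes at most 50 mm and 8.59 degrees, less where a joint would pass 70% of its speed; a pose out of reach is approached as far as the arm can. A call with a gripper value outside its range is refused whole. The fingers move at their own pace and stop on an object; the grip force is fixed at half the most. Time passes only in rows, so rows that repeat a pose let the fingers close, or fill a call up. It gives the time, the measured TCP pose, the force and the opening at its end, in the units of the state.
- state(): the state, without advancing time (a new reading comes with each control period).
- optics.read_camera(name): name is "scene" or "side" or "wrist"; returns a dict with "img" (420x560x3 uint8, red, green, blue), "intrinsics" (3x3 intrinsics, pixels), "D" ([k1, k2, p1, p2, k3] as OpenCV has them; the pictures are not rectified), "R" (3x3) and "t" (3): a world point X has camera coordinates R X + t. Camera axes: x right, y down, z forward; pixel columns grow to the right and rows downward; lengths in m; the calibration is good to about 2 mm. A picture is of the moment at which its call begins. There is no depth.
- bot.finish_job(): hands the job in, once; it reports no verdict.
The state is a dict: "clock": time; "qpos": joint angles; "qvel": joint speeds; "effort": joint torques, N m; "position": TCP position; "tcp_rot": TCP orientation; "contact_force": force on the tool from outside, world axes, zero at the start; "wrist_torque": the same for the moment, N m; "width": finger opening in m.
Only numpy, scipy, OpenCV 4.12 (cv2) and the standard library are available. Lean on these libraries where they do the work, as an engineer would, in place of code of your own. Each camera call takes 0.05 s, during which the arm holds its last target. There are 200 camera calls.

## Task

The lag screw in the open corner of the pump's base plate has only been stood in its pilot hole and leans. Take the large nut driver from the timber block, set its socket fully down over the screw's head, gently and without forcing it, bring the screw upright before you turn it, then turn it clockwise at least half a turn so that it starts square in the bench. Let go and leave the driver standing on the screw; keep the other tools, the potted plant and the trowel where they are.

Things in the scene. Friction and masses are not known exactly. Their poses are not given: they have to be found in the camera images.
- driver_grip (a point): The large nut driver (19 mm square), 0.40 kg, 190 mm long, upright, socket down. This point: on its axis at mid-height of the black round handle (34 mm diameter, 80 mm long), 40 mm below the top, 150 mm above the socket's mouth; z axis from mouth to handle. Below the handle: a 13 mm shaft and a 40 mm long, 34 mm wide socket. It may be gripped with 60 N or more
- driver_mouth (a point): Centre of the large driver's socket mouth, its lowest point; z as driver_grip, x points squarely at a flat of the square. The square recess is 10 mm deep, 20.2 mm across the flats, flat-rimmed, oiled; its floor rests on the head's top, so the mouth is 10 mm below the head's top when fully down, 2 mm when it only rests on the head's corners
- screw_head (a point): Centre of the top of the lag screw's square head (19 mm across flats, 8 mm high, the top 2 mm a cone from 19 to 16 mm; 12 mm shank), 45 mm from the pilot point; z: its axis, up. The frame leans and sinks with the screw but does not turn with the head: feel the square's angle (the socket drops on within about 4 degrees of it, every 90 degrees) or see it. Pressing with 5 to 15 N does not turn it
- pilot (a point): Centre of the pilot hole's mouth on a 30 mm washer on the level base plate, 8.5 mm above the bench, at the plate's open corner; z up. An upright screw stands right over it. The screw leans about this point, at first by 5 to 9 degrees; it stays where it is put and gives way when its head is pushed sideways with about 3 N
- screw_turn (a joint): How far the lag screw has been turned clockwise seen from above, rad: 0 at the start, grows as it is driven; it goes in 5 mm a turn. Turning takes about 0.15 N m. Half a turn is 3.14
- pump: The electric pump on its steel base plate (300 x 300 x 6 mm, origin under its centre, x along the pump, fixed). Motor: 116 mm thick cylinder along x at y = +45 mm, its terminal box reaches 165 mm above the bench, the outlet 200 mm. The lag screw, counted as part of it, is at x = -120, y = -110 mm; the other three corners are screwed home
- small_driver_grip (a point): A smaller nut driver in the same block, same height, handle 25 mm diameter; this point is at mid-height of its handle. Leave it
- dibber_grip (a point): A wooden planting dibber in the same block, 200 mm long, 32 mm at its knob; this point is 35 mm below its top. Leave it
- pot: A potted cyclamen, black pot 104 mm wide and 98 mm tall, origin under its centre. Leave it
- trowel: A hand trowel lying on the bench, 290 mm long, 60 mm wide, origin at its middle on the bench. Leave it
- block (a point): Middle of the top of the timber tool block (95 x 270 mm, 45 mm high, fixed); y runs along its row of three 37 mm holes, 90 mm apart, 33 mm deep, that hold the large driver, the small driver and the dibber in any order
Things that resemble listed ones, but are neither listed nor needed, are in the scene too. Leave any green look-alike of the part that bears driver_grip alone.

How it is judged (in metres and radians):
On the way, in this order (a step that is already met when the one before it is completed fails the run):
1. the socket is fully down on the head and the screw stands upright (within 4 degrees), not yet turned (less than 20 degrees) (z of driver_mouth in the frame of screw_head below -0.0075 m and distance between driver_mouth and screw_head below 0.013 m and angle between the z axis of driver_mouth and the z axis of screw_head, either way round below 0.12 rad and angle between screw_head's own z axis and vertical below 0.07 rad and value of joint screw_turn below 0.35 rad), for 0.2 s.
2. the screw has been turned clockwise half a turn with the driver on it (value of joint screw_turn above 3 rad and z of driver_mouth in the frame of screw_head below -0.005 m), for 0.1 s.
At the end, for the whole second after the job is handed in: The lag screw is turned in by at least half a turn (3.0 rad counts) and upright within 4 degrees; the large driver stands on it by itself, socket fully down (within 2.5 mm), within 8.5 degrees of upright; other tools, pot and trowel within 20 mm of their start (value of joint screw_turn above 3 rad and angle between screw_head's own z axis and vertical below 0.07 rad and z of driver_mouth in the frame of screw_head below -0.0075 m and distance between driver_mouth and screw_head below 0.013 m and angle between driver_mouth's own z axis and vertical below 0.15 rad and distance of each of small_driver_grip, dibber_grip, pot, trowel from where it was at the start of the episode below 0.02 m); the robot touches nothing.
It fails at once if the screw is turned in (more than 20 degrees) while it leans more than 5 degrees (value of joint screw_turn above 0.35 rad and angle between screw_head's own z axis and vertical above 0.087 rad).
It fails at once if the screw or the pump is pushed with more than 45 N (contact force between pump and anything else above 45 N).
It fails at once if another tool, the pot or the trowel is moved by more than 40 mm (distance of any of small_driver_grip, dibber_grip, pot, trowel from where it was at the start of the episode above 0.04 m).
It also fails if it takes over 72 s, if anything falls off the work surface, if the arm or the gripper's body presses on something with over 40 N, if the wrist force passes 120 N, or if a joint passes its speed limit or range.

## Working session

There is one attempt and no reset: what is moved stays moved. The work goes in short steps, Python scripts to look and compute and a shell command to move; the robot and the scene stay as the last step left them, time stands still between calls to the robot, and variables do not carry over. Pictures are saved under pics/ and viewed, about 8 in all and at most 12, crops included, and the job is handed in when it is done.

```bash
mkdir -p pics
cat > h.py <<'E'
import numpy as np, cv2
from cell import state, optics, bot
def cam(n,f=None):
    c=optics.read_camera(n)
    np.savez(f'pics/{f or n}.npz',**{k:np.array(v) for k,v in c.items()})
    if f: cv2.imwrite(f'pics/{f}.png',c['img'][:,:,::-1])
    return c
def load(f): return np.load(f'pics/{f}.npz')
def ray(c,uv):
    p=cv2.undistortPoints(np.array([[uv]],float),c['intrinsics'],c['D'])[0,0]
    R=np.array(c['R']);t=np.array(c['t']); d=R.T@np.array([p[0],p[1],1]); return -R.T@t,d/np.linalg.norm(d)
def atz(c,uv,z):
    o,d=ray(c,uv); return o+d*(z-o[2])/d[2]
def tri(*cu):
    A=np.zeros((3,3));b=np.zeros(3)
    for c,uv in cu:
        o,d=ray(c,uv);P=np.eye(3)-np.outer(d,d);A+=P;b+=P@o
    X=np.linalg.solve(A,b); return X,[np.linalg.norm((np.eye(3)-np.outer(ray(c,uv)[1],ray(c,uv)[1]))@(X-ray(c,uv)[0])) for c,uv in cu]
def proj(c,X):
    return cv2.projectPoints(np.array(X,float).reshape(-1,3),cv2.Rodrigues(np.array(c['R']))[0],np.array(c['t'],float),np.array(c['intrinsics']),np.array(c['D']))[0][:,0]
E
python3 - <<'E'
from h import *
a=cam('scene','sc0');b=cam('side','si0');c=cam('wrist','wr0')
print(state())
for k in (a,b,c): print(-np.array(k['R']).T@np.array(k['t']))
E
```

```text
{'clock': 0.15, 'qpos': array([72.32365278, 17.85028025,  0.80176978, 86.67088645, -0.25395414,
       75.58538504, -1.55803709]), 'qvel': array([ 0.00203095, -0.04907349,  0.08713131, -0.27539632,  0.05875808,
       -0.03783858, -0.07572093]), 'effort': array([ 3.31584761e-04, -3.80272508e+01,  1.46235754e-01, -2.30849254e+01,
        1.21970102e-02,  9.70962894e-03, -8.66903690e-06]), 'position': array([ 0.14488987, -0.52999089,  0.23046686]), 'tcp_rot': array([[ 9.64596709e-01,  2.63728858e-01, -5.28674725e-04],
       [ 2.63729383e-01, -9.64595121e-01,  1.75064313e-03],
       [-4.82619475e-05, -1.82809166e-03, -9.99998328e-01]]), 'contact_force': array([-0.31168096, -0.38038498, -0.45510226]), 'wrist_torque': array([ 0.01163043, -0.06911824, -0.01435915]), 'width': 0.08551255817334552}
[1.1664012  0.44598029 0.74243197]
[0.58329869 0.61495073 0.83745677]
[ 0.21928256 -0.50975659  0.37255284]
```

View pics/sc0.png

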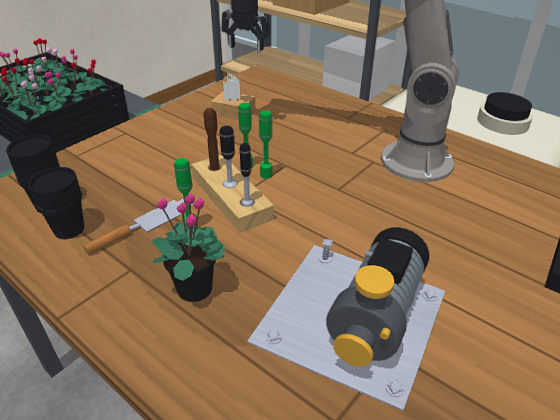

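View pics/si0.png

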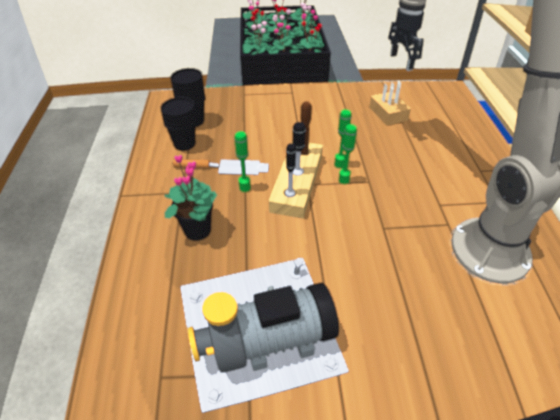

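Run:
```python
from h import *
a=load('sc0')['img'];b=load('si0')['img']
def cr(i,x,y,w,h): return cv2.resize(i[y:y+h,x:x+w,::-1],(400,300),interpolation=cv2.INTER_CUBIC)
m=np.vstack([np.hstack([cr(a,180,110,160,120),cr(a,300,230,60,45)]),np.hstack([cr(b,250,100,160,120),cr(b,270,250,60,45)])])
cv2.imwrite('pics/m1.png',m)
```

```text
(no output)
```

View pics/m1.png

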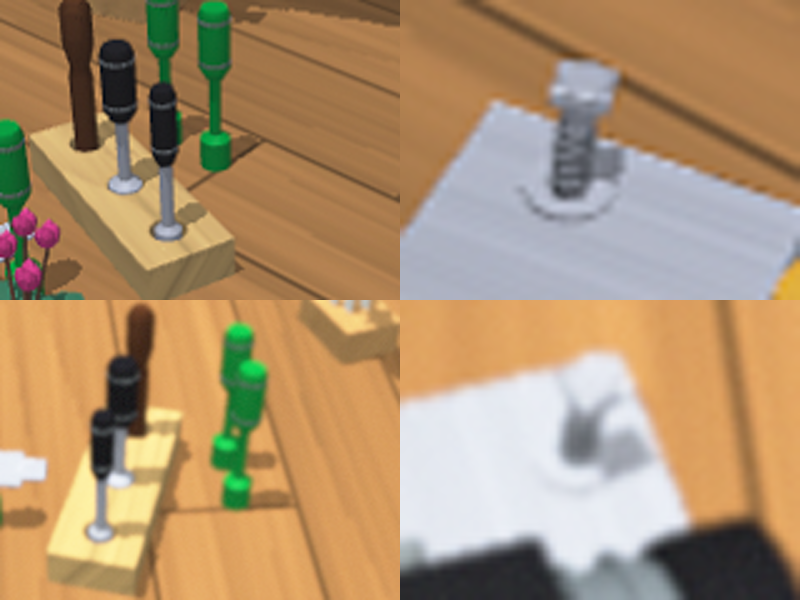

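Run:
```python
from h import *
a=load('sc0');b=load('si0')
for n,u,v in [('grip',(228,142),(299.2,136.8)),('sock',(230,184.8),(297.2,171.2)),('small',(245.2,160),(290.4,158.4)),('head',(328.2,240.5),(298.8,260.8)),('pilot',(325.5,259.2),(296.7,274.3)),('dib',(210,117),(306,112)),('blockc1',(274,216),(306,215)),('green1',(265.5,125),(350,140))]:
    print(n,*tri((a,u),(b,v)))
print(atz(a,(325.5,259.2),.0085),atz(b,(296.7,274.3),.0085), atz(a,(230,184.8),.05),atz(b,(297.2,171.2),.05))
# plate corners
for u in [(319,247),(444,292),(405,411),(253,340)]: print(atz(a,u,.006))
```

```text
grip [ 0.47392066 -0.28336977  0.1647423 ] [np.float64(0.0005794739829492585), np.float64(0.0005794739829491353)]
sock [ 0.47602292 -0.2850355   0.04212843] [np.float64(0.00168885140358773), np.float64(0.0016888514035877697)]
small [ 0.50427789 -0.19926999  0.16282545] [np.float64(0.00029673947628836), np.float64(0.0002967394762884054)]
head [0.50367336 0.03715429 0.056341  ] [np.float64(0.0006915445521554843), np.float64(0.000691544552155468)]
pilot [0.50705649 0.03692437 0.00301845] [np.float64(0.0006156602993424812), np.float64(0.000615660299342557)]
dib [ 0.44740821 -0.3677937   0.1888763 ] [np.float64(0.002744826117805707), np.float64(0.0027448261178056746)]
blockc1 [ 0.46464416 -0.1490771   0.00477285] [np.float64(0.0021019409113649337), np.float64(0.0021019409113649926)]
green1 [ 0.33745171 -0.28253612  0.15173611] [np.float64(0.002271329653963535), np.float64(0.0022713296539636674)]
[0.51234362 0.04064344 0.0085    ] [0.50743803 0.03998484 0.0085    ] [ 0.48514091 -0.27441838  0.05      ] [ 0.47679271 -0.2786505   0.05      ]
[0.48716234 0.00482442 0.006     ]
[0.43201272 0.28494773 0.006     ]
[0.71972748 0.35058033 0.006     ]
[0.77323263 0.06206867 0.006     ]
```

```bash
python3 -m creep '[{"z":50},{"x":20,"y":30,"z":80,"wz":8},{"x":45,"y":65,"z":80,"wz":16},{"x":70,"y":105,"z":80,"wz":24},{"x":95,"y":145,"z":80,"wz":32},{"x":120,"y":185,"z":80,"wz":40},{"x":145,"y":225,"z":80,"wz":48},{"x":170,"y":265,"z":80,"wz":56}]' ; python3 -m creep '[{"x":20,"y":35,"wz":8},{"x":40,"y":75,"wz":16},{"x":65,"y":115,"wz":24},{"x":90,"y":155,"wz":32},{"x":115,"y":195,"wz":40},{"x":140,"y":235,"wz":48},{"x":165,"y":275,"wz":56},{"x":185,"y":305,"wz":64}]'
python3 - <<'E'
from h import *
s=state();print(s['clock'],s['qpos'],s['position'],s['tcp_rot'])
c=cam('wrist','wr1'); print(proj(c,[[.507,.038,.0085],[.504,.037,.053]]),-c['R'].T@c['t'])
E
```

```text
0.15 [72.32365278 17.85028025  0.80176978 86.67088645 -0.25395414 75.58538504
 -1.55803709] [ 0.14488987 -0.52999089  0.23046686] [[ 9.64596709e-01  2.63728858e-01 -5.28674725e-04]
 [ 2.63729383e-01 -9.64595121e-01  1.75064313e-03]
 [-4.82619475e-05 -1.82809166e-03 -9.99998328e-01]]
[[ 24.50516877 -81.0540819 ]
 [167.53803789  86.12157105]] [ 0.21929898 -0.5098122   0.3726942 ]$[0]: bad value
$[0]: bad value
```

View pics/wr1.png

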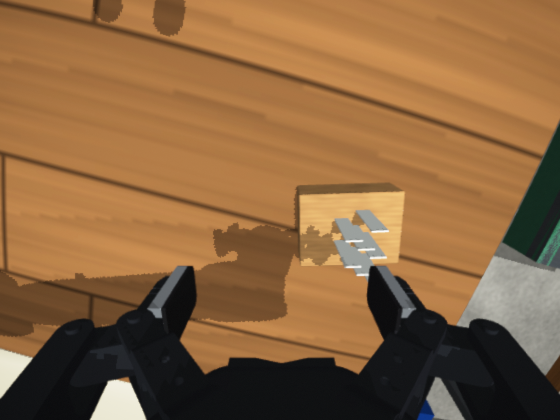

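The rows were refused because every field is needed. The wrist picture shows only the start area and the fingers. I'll resend the move with full rows.

```bash
python3 -m creep '[{"x":0,"y":0,"z":50,"wx":0,"wy":0,"wz":0,"gripper":85},{"x":20,"y":30,"z":80,"wx":0,"wy":0,"wz":8,"gripper":85},{"x":45,"y":65,"z":80,"wx":0,"wy":0,"wz":16,"gripper":85},{"x":70,"y":105,"z":80,"wx":0,"wy":0,"wz":24,"gripper":85},{"x":95,"y":145,"z":80,"wx":0,"wy":0,"wz":32,"gripper":85},{"x":120,"y":185,"z":80,"wx":0,"wy":0,"wz":40,"gripper":85},{"x":145,"y":225,"z":80,"wx":0,"wy":0,"wz":48,"gripper":85},{"x":170,"y":265,"z":80,"wx":0,"wy":0,"wz":56,"gripper":85}]' ; python3 -m creep '[{"x":20,"y":35,"z":0,"wx":0,"wy":0,"wz":8,"gripper":85},{"x":40,"y":75,"z":0,"wx":0,"wy":0,"wz":16,"gripper":85},{"x":65,"y":115,"z":0,"wx":0,"wy":0,"wz":24,"gripper":85},{"x":90,"y":155,"z":0,"wx":0,"wy":0,"wz":32,"gripper":85},{"x":115,"y":195,"z":0,"wx":0,"wy":0,"wz":40,"gripper":85},{"x":140,"y":235,"z":0,"wx":0,"wy":0,"wz":48,"gripper":85},{"x":165,"y":275,"z":0,"wx":0,"wy":0,"wz":56,"gripper":85},{"x":185,"y":305,"z":0,"wx":0,"wy":0,"wz":64,"gripper":85}]'
python3 - <<'E'
from h import *
s=state();print(s['clock'],s['qpos'],s['position'],s['tcp_rot'])
c=cam('wrist','wr2'); print(proj(c,[[.507,.038,.0085],[.504,.037,.053]]),-c['R'].T@c['t'])
E
```

```text
clock: 1.0
position: [0.3156, -0.2637, 0.3113]
tcp_rot: [[0.316, 0.949, 0.0], [0.949, -0.316, -0.001], [-0.0, 0.0, -1.0]]
contact_force: [2.1, -1.2, 0.2]
width: 0.085
clock: 1.8
position: [0.5007, 0.0426, 0.3113]
tcp_rot: [[-0.716, 0.698, 0.0], [0.698, 0.716, 0.001], [0.001, 0.001, -1.0]]
contact_force: [-1.0, -0.1, -0.1]
width: 0.085
1.8 [ 26.82739018  14.38883135 -42.39141071  83.66076678   9.61182278
  85.62812052  30.37452476] [0.50067304 0.0425893  0.31134812] [[-7.16460435e-01  6.97627572e-01  4.65362737e-04]
 [ 6.97627533e-01  7.16459579e-01  1.22347766e-03]
 [ 5.20118160e-04  1.20122320e-03 -9.99999143e-01]]
[[281.78015993 176.80808797]
 [279.80671083 181.91636821]] [0.445074   0.09638723 0.45362764]
```

Run:
```python
from h import *
a=load('wr2')['img']
cv2.imwrite('pics/m2.png',cv2.resize(a[140:220,220:340,::-1],(780,520),interpolation=cv2.INTER_CUBIC))
```

```text
(no output)
```

View pics/m2.png

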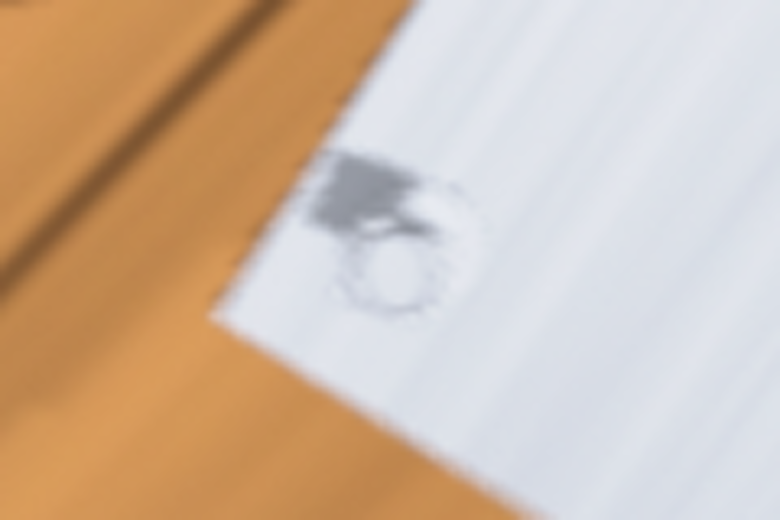

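Run:
```python
from h import *
c=load('wr2');a=c['img']
g=a[155:200,255:305].astype(float).min(2)
g=np.clip((g-150)/(240-150),0,1)
g=cv2.resize((255*g).astype(np.uint8),(800,600*45//50*50//45),interpolation=cv2.INTER_CUBIC) if 0 else cv2.resize((255*g).astype(np.uint8),(660,594),interpolation=cv2.INTER_CUBIC)
cv2.imwrite('pics/m3.png',cv2.createCLAHE(3,(4,4)).apply(g))
f=lambda x,y:(220+x/6.5,140+y/6.5)
C=atz(c,f(215,318),.006);A=atz(c,f(415,0),.006);B=atz(c,f(535,520),.006)
print(C,A,B)
ea=(A-C)/np.linalg.norm(A-C);eb=(B-C)/np.linalg.norm(B-C);print(ea,eb,ea@eb)
for p,q in((.03,.04),(.04,.03)): 
  X=C+ea*p+eb*q; X[2]=.0085; print(X,proj(c,X))
```

```text
[ 0.49018015 -0.00700473  0.006     ] [0.47021459 0.07786747 0.006     ] [0.57970247 0.01284213 0.006     ]
[-0.22899189  0.97342833  0.        ] [0.97629545 0.21644211 0.        ] -0.012872850963716667
[0.52236222 0.0308558  0.0085    ] [[285.43252312 187.18790615]]
[0.51030934 0.03842567 0.0085    ] [[283.50915315 178.16836794]]
```

View pics/m3.png

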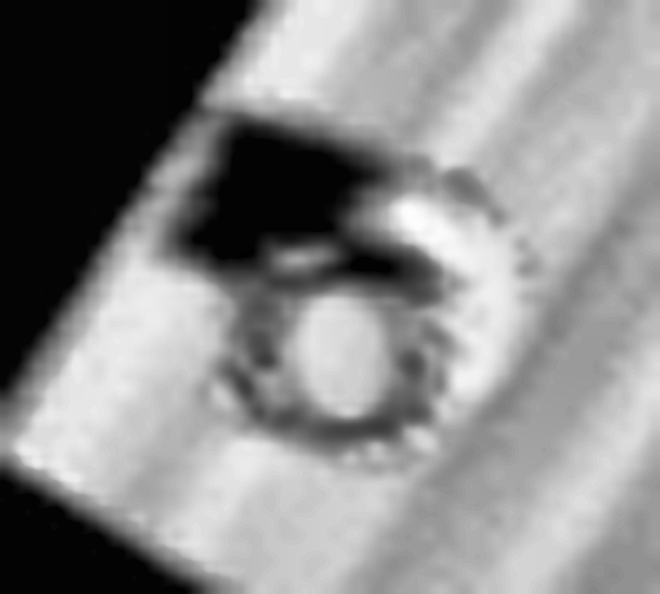

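Run:
```python
from h import *
c=load('wr2');a=load('sc0');b=load('si0')
f=lambda x,y:(255+x/13.2,155+y/13.2)
print(atz(c,f(340,355),.053))
print(tri((a,(328.2,240.5)),(b,(298.8,260.8)),(c,f(340,355))))
P=np.array([.510,.039,.0085]);print([proj(k,P) for k in(a,b,c)])
d=atz(c,f(400,170),.0085)-atz(c,f(235,125),.0085);print(np.degrees(np.arctan2(d[1],d[0])))
d=atz(c,f(175,240),.0085)-atz(c,f(235,125),.0085);print(np.degrees(np.arctan2(d[1],d[0])))
```

```text
[0.50488017 0.03795167 0.053     ]
(array([0.50417347, 0.03804748, 0.05725061]), [np.float64(0.0006478136032417029), np.float64(0.0009901218913864463), np.float64(0.0005252153748446109)])
[array([[325.51039603, 258.2981156 ]]), array([[295.58062668, 274.02108951]]), array([[283.64058542, 177.76176511]])]
30.547995126879393
-72.01734352986486
```

```bash
python3 -m creep '[{"x":-3,"y":-45,"z":0,"wx":0,"wy":0,"wz":0,"gripper":85},{"x":-7,"y":-90,"z":0,"wx":0,"wy":0,"wz":0,"gripper":85},{"x":-11,"y":-135,"z":0,"wx":0,"wy":0,"wz":0,"gripper":85},{"x":-15,"y":-180,"z":0,"wx":0,"wy":0,"wz":0,"gripper":85},{"x":-19,"y":-225,"z":0,"wx":0,"wy":0,"wz":0,"gripper":85},{"x":-23,"y":-270,"z":0,"wx":0,"wy":0,"wz":0,"gripper":85},{"x":-27,"y":-310,"z":0,"wx":0,"wy":0,"wz":0,"gripper":85},{"x":-27,"y":-327,"z":0,"wx":0,"wy":0,"wz":0,"gripper":85}]'
python3 - <<'E'
from h import *
s=state();print(s['clock'],s['qpos'],s['position'])
c=cam('wrist','wr3'); print(proj(c,[[.474,-.284,.202],[.474,-.284,.052],[.504,-.199,.202]]))
E
```

```text
clock: 2.65
position: [0.4704, -0.2937, 0.3103]
tcp_rot: [[-0.704, 0.71, -0.003], [0.71, 0.704, -0.002], [0.0, -0.003, -1.0]]
contact_force: [0.3, -1.2, -0.3]
width: 0.0856
2.65 [ 52.37981843  19.58819165 -31.43506179  75.89562771  10.25278242
  87.34823756  66.71201091] [ 0.47044829 -0.2936519   0.31032548]
[[292.34332267 205.18926346]
 [288.81214794 174.14950762]
 [389.38313317 160.7235684 ]]
```

View pics/wr3.png

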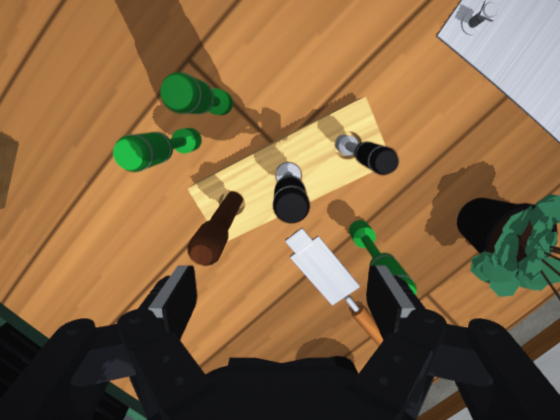

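```bash
python3 -m creep '[{"x":0,"y":0,"z":0,"wx":0,"wy":0,"wz":0,"gripper":85},{"x":0,"y":0,"z":-15,"wx":0,"wy":0,"wz":0,"gripper":85},{"x":0,"y":0,"z":-40,"wx":0,"wy":0,"wz":0,"gripper":85},{"x":0,"y":0,"z":-60,"wx":0,"wy":0,"wz":0,"gripper":85},{"x":0,"y":0,"z":-75,"wx":0,"wy":0,"wz":0,"gripper":85},{"x":0,"y":0,"z":-80,"wx":0,"wy":0,"wz":0,"gripper":85},{"x":0,"y":0,"z":-80,"wx":0,"wy":0,"wz":0,"gripper":85},{"x":0,"y":0,"z":-80,"wx":0,"wy":0,"wz":0,"gripper":85}]'
```

```text
clock: 3.5
position: [0.474, -0.2864, 0.2325]
tcp_rot: [[-0.712, 0.702, 0.002], [0.702, 0.712, -0.0], [-0.002, 0.001, -1.0]]
contact_force: [-0.8, -0.3, 0.7]
width: 0.0848
```

```bash
python3 -m creep '[{"x":0,"y":1,"z":-30,"wx":0,"wy":0,"wz":0,"gripper":85},{"x":0,"y":1,"z":-60,"wx":0,"wy":0,"wz":0,"gripper":85},{"x":0,"y":1,"z":-80,"wx":0,"wy":0,"wz":0,"gripper":85},{"x":0,"y":1,"z":-86,"wx":0,"wy":0,"wz":0,"gripper":85},{"x":0,"y":1,"z":-86,"wx":0,"wy":0,"wz":0,"gripper":85},{"x":0,"y":1,"z":-86,"wx":0,"wy":0,"wz":0,"gripper":50},{"x":0,"y":1,"z":-86,"wx":0,"wy":0,"wz":0,"gripper":20},{"x":0,"y":1,"z":-86,"wx":0,"wy":0,"wz":0,"gripper":20}]'
python3 -m creep '[{"x":0,"y":0,"z":0,"wx":0,"wy":0,"wz":0,"gripper":10},{"x":0,"y":0,"z":0,"wx":0,"wy":0,"wz":0,"gripper":10},{"x":0,"y":0,"z":0,"wx":0,"wy":0,"wz":0,"gripper":10},{"x":0,"y":0,"z":0,"wx":0,"wy":0,"wz":0,"gripper":10},{"x":0,"y":0,"z":0,"wx":0,"wy":0,"wz":0,"gripper":10},{"x":0,"y":0,"z":0,"wx":0,"wy":0,"wz":0,"gripper":10},{"x":0,"y":0,"z":0,"wx":0,"wy":0,"wz":0,"gripper":10},{"x":0,"y":0,"z":0,"wx":0,"wy":0,"wz":0,"gripper":10}]'
```

```text
clock: 4.3
position: [0.4739, -0.2869, 0.1466]
tcp_rot: [[-0.711, 0.704, 0.002], [0.704, 0.711, -0.001], [-0.002, 0.001, -1.0]]
contact_force: [-1.2, 0.6, 0.5]
width: 0.0435
clock: 5.1
position: [0.474, -0.2866, 0.1465]
tcp_rot: [[-0.711, 0.703, 0.002], [0.703, 0.711, -0.001], [-0.002, 0.001, -1.0]]
contact_force: [0.6, 0.4, 6.3]
width: 0.0329
```

```bash
python3 -m creep '[{"x":0,"y":0,"z":15,"wx":0,"wy":0,"wz":0,"gripper":10},{"x":0,"y":0,"z":40,"wx":0,"wy":0,"wz":0,"gripper":10},{"x":0,"y":0,"z":75,"wx":0,"wy":0,"wz":0,"gripper":10},{"x":0,"y":0,"z":115,"wx":0,"wy":0,"wz":0,"gripper":10},{"x":0,"y":0,"z":155,"wx":0,"wy":0,"wz":0,"gripper":10},{"x":0,"y":0,"z":195,"wx":0,"wy":0,"wz":0,"gripper":10},{"x":0,"y":0,"z":220,"wx":0,"wy":0,"wz":0,"gripper":10},{"x":0,"y":0,"z":225,"wx":0,"wy":0,"wz":0,"gripper":10}]'
python3 -m creep '[{"x":2,"y":25,"z":0,"wx":0,"wy":0,"wz":0,"gripper":10},{"x":6,"y":65,"z":0,"wx":0,"wy":0,"wz":0,"gripper":10},{"x":10,"y":110,"z":0,"wx":0,"wy":0,"wz":0,"gripper":10},{"x":15,"y":155,"z":0,"wx":0,"wy":0,"wz":0,"gripper":10},{"x":20,"y":200,"z":0,"wx":0,"wy":0,"wz":0,"gripper":10},{"x":25,"y":245,"z":0,"wx":0,"wy":0,"wz":0,"gripper":10},{"x":28,"y":290,"z":0,"wx":0,"wy":0,"wz":0,"gripper":10},{"x":31,"y":321,"z":0,"wx":0,"wy":0,"wz":0,"gripper":10}]'
python3 -m creep '[{"x":0,"y":0,"z":-10,"wx":0,"wy":0,"wz":0,"gripper":10},{"x":0,"y":0,"z":-35,"wx":0,"wy":0,"wz":0,"gripper":10},{"x":0,"y":0,"z":-65,"wx":0,"wy":0,"wz":0,"gripper":10},{"x":0,"y":0,"z":-95,"wx":0,"wy":0,"wz":0,"gripper":10},{"x":0,"y":0,"z":-115,"wx":0,"wy":0,"wz":0,"gripper":10},{"x":0,"y":0,"z":-120,"wx":0,"wy":0,"wz":0,"gripper":10},{"x":0,"y":0,"z":-120,"wx":0,"wy":0,"wz":0,"gripper":10},{"x":0,"y":0,"z":-120,"wx":0,"wy":0,"wz":0,"gripper":10}]'
python3 - <<'E'
from h import *
s=state();print(s['clock'],s['qpos'],s['position'])
a=cam('scene','sc1');b=cam('side','si1')
p=s['position'];
def cr(i,x,y,w,h): return cv2.resize(i[y:y+h,x:x+w,::-1],(400,560),interpolation=cv2.INTER_CUBIC)
print(proj(a,[p,p-[0,0,.1345]]),proj(b,[p,p-[0,0,.1345]]))
cv2.imwrite('pics/m4.png',np.hstack([cr(a['img'],280,150,100,140),cr(b['img'],250,150,100,140)]))
E
```

```text
clock: 5.9
position: [0.4738, -0.2869, 0.3723]
tcp_rot: [[-0.711, 0.704, 0.003], [0.704, 0.711, -0.002], [-0.004, 0.001, -1.0]]
contact_force: [-0.1, -0.3, -4.0]
width: 0.0329
clock: 6.7
position: [0.5022, 0.0384, 0.3676]
tcp_rot: [[-0.714, 0.7, -0.005], [0.7, 0.714, 0.001], [0.005, -0.003, -1.0]]
contact_force: [0.7, 0.3, -3.9]
width: 0.0332
clock: 7.5
position: [0.5044, 0.0343, 0.2507]
tcp_rot: [[-0.711, 0.704, 0.001], [0.704, 0.711, 0.0], [-0.0, 0.001, -1.0]]
contact_force: [0.7, -1.0, -3.5]
width: 0.0327
7.5 [ 27.02085111  16.09040678 -41.35358422  90.21703324  10.80076244
  77.72794858  29.76342752] [0.50443397 0.03433957 0.25070102]
[[333.74282463 163.15077608]
 [328.7457687  218.21330644]] [[301.15486673 200.04472967]
 [299.11669887 243.61865801]]
```

View pics/m4.png

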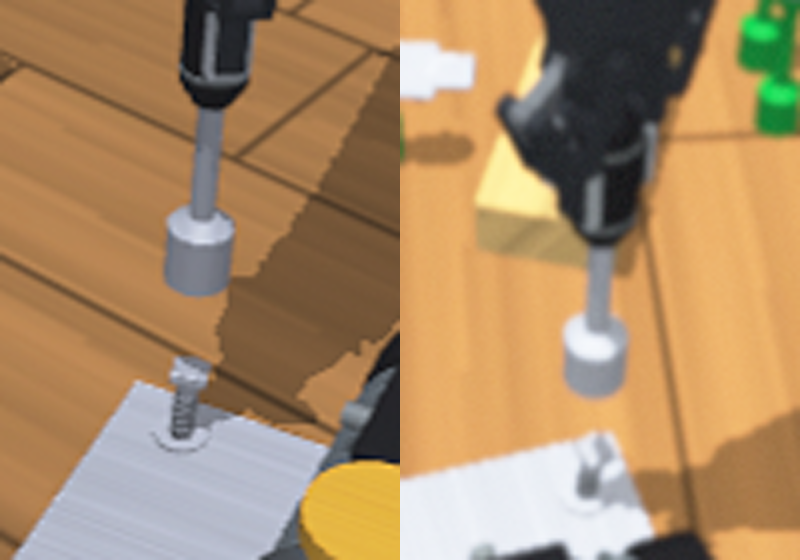

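Run:
```python
from h import *
a=load('sc1');b=load('si1')
print(tri((a,(329,219.75)),(b,(298.75,244.75))),tri((a,(327.6,240.8)),(b,(299.2,260.2))))
# shaft top point under handle
print(tri((a,(280+206/4,150+108/4)),(b,(250+198/4,150+243/4))))
```

```text
(array([0.50530645, 0.03566866, 0.11361003]), [np.float64(0.00024469298305499203), np.float64(0.00024469298305494313)]) (array([0.5024753 , 0.03452061, 0.05389995]), [np.float64(0.0013487261639121356), np.float64(0.0013487261639120334)])
(array([0.50666231, 0.03351227, 0.21975112]), [np.float64(5.614469132701221e-05), np.float64(5.614469132705614e-05)])
```

```bash
python3 -m creep '[{"x":-4,"y":0,"z":-10,"wx":0.3,"wy":-1.5,"wz":0,"gripper":10},{"x":-8,"y":0,"z":-25,"wx":0.6,"wy":-3,"wz":0,"gripper":10},{"x":-12,"y":0,"z":-38,"wx":1,"wy":-4.5,"wz":0,"gripper":10},{"x":-15,"y":0,"z":-46,"wx":1,"wy":-6,"wz":0,"gripper":10},{"x":-15,"y":0,"z":-50,"wx":1,"wy":-6,"wz":0,"gripper":10},{"x":-15,"y":0,"z":-50,"wx":1,"wy":-6,"wz":0,"gripper":10},{"x":-15,"y":0,"z":-50,"wx":1,"wy":-6,"wz":0,"gripper":10},{"x":-15,"y":0,"z":-50,"wx":1,"wy":-6,"wz":0,"gripper":10}]'
python3 - <<'E'
from h import *
s=state();R=s['tcp_rot'];p=s['position'];print(s['clock'],p,p+R[:,2]*.137)
a=cam('scene','sc2');b=cam('side','si2');c=cam('wrist','wr4')
def cr(i,x,y,w,h,W): return cv2.resize(i[y:y+h,x:x+w,::-1],(W,360),interpolation=cv2.INTER_CUBIC)
H=[.5045,.038,.0535];print(proj(c,[H,p+R[:,2]*.137]))
u,v=proj(c,[H])[0].astype(int)
cv2.imwrite('pics/m5.png',np.hstack([cr(a['img'],308,222,40,54,266),cr(b['img'],280,242,40,54,266),cr(c['img'],u-30,v-40,60,81,266)]))
E
```

```text
clock: 8.4
position: [0.4901, 0.0347, 0.2012]
tcp_rot: [[-0.707, 0.699, 0.106], [0.704, 0.71, 0.018], [-0.063, 0.087, -0.994]]
contact_force: [-0.1, -1.3, -5.1]
width: 0.0327
8.4 [0.49014276 0.03470824 0.20116998] [0.50469479 0.03716396 0.06496716]
[[281.18283817 197.20493667]
 [281.73197562 201.64377008]]
```

View pics/m5.png

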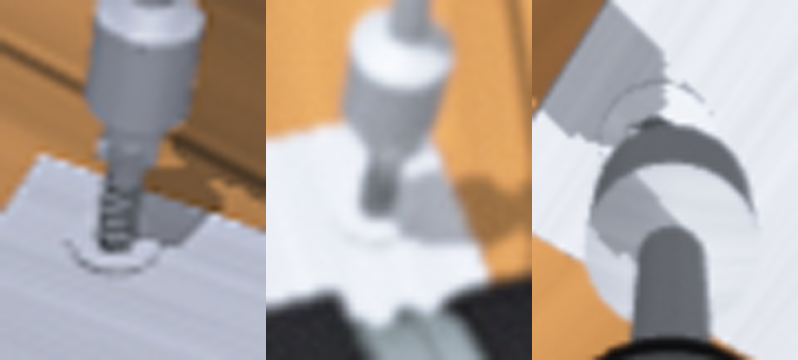

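```bash
python3 -m creep '[{"x":0.3,"y":0,"z":-3,"wx":0,"wy":0,"wz":0,"gripper":10},{"x":0.5,"y":0,"z":-5,"wx":0,"wy":0,"wz":0,"gripper":10},{"x":0.6,"y":0,"z":-6,"wx":0,"wy":0,"wz":0,"gripper":10},{"x":0.7,"y":0,"z":-7,"wx":0,"wy":0,"wz":0,"gripper":10},{"x":0.8,"y":0,"z":-8,"wx":0,"wy":0,"wz":0,"gripper":10},{"x":0.9,"y":0,"z":-9,"wx":0,"wy":0,"wz":0,"gripper":10},{"x":0.9,"y":0,"z":-9,"wx":0,"wy":0,"wz":0,"gripper":10},{"x":0.9,"y":0,"z":-9,"wx":0,"wy":0,"wz":0,"gripper":10}]'
```

```text
clock: 9.35
position: [0.4899, 0.0344, 0.1913]
tcp_rot: [[-0.707, 0.699, 0.105], [0.704, 0.71, 0.017], [-0.062, 0.086, -0.994]]
contact_force: [0.2, -0.1, -4.8]
width: 0.0326
```

```bash
python3 -m creep '[{"x":0.2,"y":0,"z":-1,"wx":0,"wy":0,"wz":0,"gripper":10},{"x":0.2,"y":0,"z":-1.5,"wx":0,"wy":0,"wz":0,"gripper":10},{"x":0.3,"y":0,"z":-2,"wx":0,"wy":0,"wz":0,"gripper":10},{"x":0.3,"y":0,"z":-2.5,"wx":0,"wy":0,"wz":0,"gripper":10},{"x":0.3,"y":0,"z":-3,"wx":0,"wy":0,"wz":0,"gripper":10},{"x":0.4,"y":0,"z":-3.5,"wx":0,"wy":0,"wz":0,"gripper":10},{"x":0.4,"y":0,"z":-4,"wx":0,"wy":0,"wz":0,"gripper":10},{"x":0.4,"y":0,"z":-4,"wx":0,"wy":0,"wz":0,"gripper":10}]'
```

```text
clock: 10.15
position: [0.4902, 0.0344, 0.1872]
tcp_rot: [[-0.707, 0.699, 0.104], [0.704, 0.71, 0.017], [-0.062, 0.086, -0.994]]
contact_force: [-0.1, -0.2, -3.6]
width: 0.0327
```

```bash
python3 -m creep '[{"x":0,"y":0,"z":-0.3,"wx":0,"wy":0,"wz":0,"gripper":10},{"x":0,"y":0,"z":-0.6,"wx":0,"wy":0,"wz":0,"gripper":10},{"x":0.1,"y":0,"z":-1,"wx":0,"wy":0,"wz":0,"gripper":10},{"x":0.1,"y":0,"z":-1.3,"wx":0,"wy":0,"wz":0,"gripper":10},{"x":0.2,"y":0,"z":-1.6,"wx":0,"wy":0,"wz":0,"gripper":10},{"x":0.2,"y":0,"z":-2,"wx":0,"wy":0,"wz":0,"gripper":10},{"x":0.2,"y":0,"z":-2,"wx":0,"wy":0,"wz":0,"gripper":10},{"x":0.2,"y":0,"z":-2,"wx":0,"wy":0,"wz":0,"gripper":10}]'
```

```text
clock: 10.95
position: [0.4908, 0.0344, 0.1858]
tcp_rot: [[-0.707, 0.699, 0.105], [0.704, 0.71, 0.017], [-0.063, 0.086, -0.994]]
contact_force: [-2.0, 0.1, 2.2]
width: 0.0329
```

```bash
python3 -m creep '[{"x":0,"y":0,"z":-0.4,"wx":-0.3,"wy":0,"wz":3,"gripper":10},{"x":0,"y":0,"z":-0.4,"wx":-0.6,"wy":-0.1,"wz":6,"gripper":10},{"x":0,"y":0,"z":-0.4,"wx":-0.9,"wy":-0.1,"wz":9,"gripper":10},{"x":0,"y":0,"z":-0.4,"wx":-1.3,"wy":-0.2,"wz":12,"gripper":10},{"x":0,"y":0,"z":-0.4,"wx":-1.6,"wy":-0.2,"wz":15,"gripper":10},{"x":0,"y":0,"z":-0.4,"wx":-1.9,"wy":-0.3,"wz":18,"gripper":10},{"x":0,"y":0,"z":-0.4,"wx":-2.2,"wy":-0.3,"wz":21,"gripper":10},{"x":0,"y":0,"z":-0.4,"wx":-2.5,"wy":-0.4,"wz":24,"gripper":10}]'
python3 -c "
from h import *
s=state();print(s['wrist_torque'],s['qpos'])"
```

```text
clock: 11.75
position: [0.4903, 0.0337, 0.1847]
tcp_rot: [[-0.932, 0.347, 0.103], [0.351, 0.936, 0.017], [-0.091, 0.052, -0.994]]
contact_force: [-1.3, -1.4, 0.3]
width: 0.0328
[-0.48612635  0.62517033 -0.03945768] [ 33.47846229  13.03114681 -45.49451272 104.04190839  10.78475495
  61.08560796  53.98560133]
```

```bash
python3 -m creep '[{"x":0,"y":0,"z":-0.5,"wx":-0.3,"wy":0,"wz":3,"gripper":10},{"x":0,"y":0,"z":-0.5,"wx":-0.6,"wy":-0.1,"wz":6,"gripper":10},{"x":0,"y":0,"z":-0.5,"wx":-0.9,"wy":-0.1,"wz":9,"gripper":10},{"x":0,"y":0,"z":-0.5,"wx":-0.9,"wy":-0.1,"wz":9,"gripper":10},{"x":0,"y":0,"z":-0.5,"wx":-1.3,"wy":-0.2,"wz":12,"gripper":10},{"x":0,"y":0,"z":-0.5,"wx":-1.6,"wy":-0.2,"wz":15,"gripper":10},{"x":0,"y":0,"z":-0.5,"wx":-1.9,"wy":-0.3,"wz":18,"gripper":10},{"x":0,"y":0,"z":-0.5,"wx":-1.9,"wy":-0.3,"wz":18,"gripper":10}]'
python3 -c "
from h import *
s=state();print(s['wrist_torque'],s['qpos'])"
```

```text
clock: 12.55
position: [0.4905, 0.0337, 0.1844]
tcp_rot: [[-0.994, 0.044, 0.104], [0.045, 0.999, 0.016], [-0.103, 0.021, -0.994]]
contact_force: [-2.6, -1.0, 1.1]
width: 0.033
[-0.73697468  0.66742105 -0.03747611] [ 35.8796117   13.73722292 -48.59438495 103.98331162  12.01252483
  61.25083624  70.81569107]
```

```bash
python3 -m creep '[{"x":0,"y":0,"z":-0.5,"wx":-0.3,"wy":0,"wz":3,"gripper":10},{"x":0,"y":0,"z":-0.5,"wx":-0.6,"wy":-0.1,"wz":6,"gripper":10},{"x":0,"y":0,"z":-0.5,"wx":-0.9,"wy":-0.1,"wz":9,"gripper":10},{"x":0,"y":0,"z":-0.5,"wx":-0.9,"wy":-0.1,"wz":9,"gripper":10},{"x":0,"y":0,"z":-0.5,"wx":-1.3,"wy":-0.2,"wz":12,"gripper":10},{"x":0,"y":0,"z":-0.5,"wx":-1.6,"wy":-0.2,"wz":15,"gripper":10},{"x":0,"y":0,"z":-0.5,"wx":-1.9,"wy":-0.3,"wz":18,"gripper":10},{"x":0,"y":0,"z":-0.5,"wx":-1.9,"wy":-0.3,"wz":18,"gripper":10}]'
python3 - <<'E'
from h import *
s=state();R=s['tcp_rot'];p=s['position'];print(s['wrist_torque'],s['qpos'],p+R[:,2]*.136)
a=cam('scene','sc3');b=cam('side','si3')
def cr(i,x,y,w,h,W): return cv2.resize(i[y:y+h,x:x+w,::-1],(W,540),interpolation=cv2.INTER_CUBIC)
cv2.imwrite('pics/m6.png',np.hstack([cr(a['img'],308,222,40,54,400),cr(b['img'],280,242,40,54,400)]))
E
```

```text
clock: 13.35
position: [0.4909, 0.0344, 0.1846]
tcp_rot: [[-0.958, -0.267, 0.105], [-0.267, 0.964, 0.017], [-0.105, -0.012, -0.994]]
contact_force: [-3.0, -2.0, 5.3]
width: 0.0325
[-0.7552307   0.73911912  0.00667883] [ 38.36657781  14.56416393 -51.95901342 103.88525802  13.39103198
  61.49082519  87.60333745] [0.50513823 0.0366683  0.04936931]
```

View pics/m6.png

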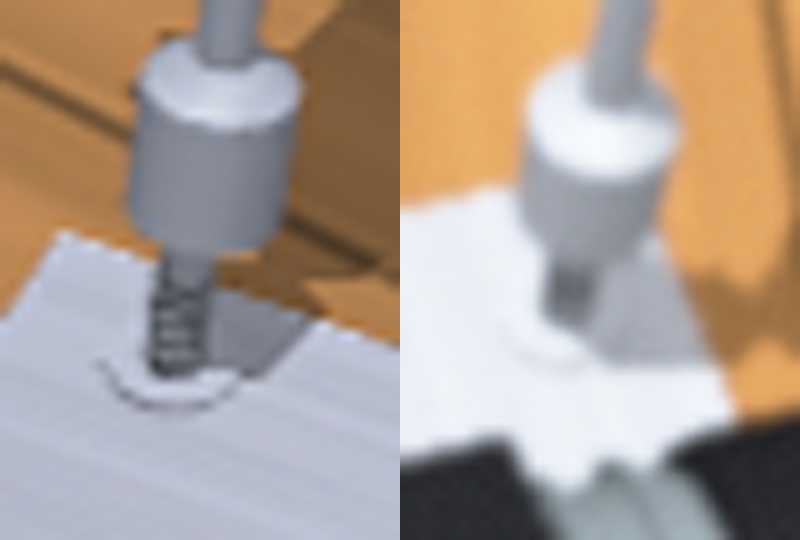

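Run:
```python
from h import *
a=load('sc3');b=load('si3')
s=state();R=s['tcp_rot'];p=s['position'];z=R[:,2]
for n,c,o in(('sc',a,(308,222)),('si',b,(280,242))):
    q=(proj(c,[p+z*d for d in(.085,.095,.111,.136,.145,.155)])-o)*10; print(n,q.round(0).tolist())
# shank axis point tri at two heights
A=lambda x,y:(308+x/10,222+y/10)
B=lambda x,y:(280+(x-400)/10,242+y/10)
for u,v in (((188,265),(573,265)),((178,360),(566,315))): print(tri((a,A(*u)),(b,B(*v))))
for u,v in (((220,75),(606,118)),((228,25),(622,35))): print('drv',tri((a,A(*u)),(b,B(*v))))
t=np.array([.1,.11]); print([p+z*d for d in (.0,.111,.096,.15)])
```

```text
sc [[220.0, 14.0], [215.0, 53.0], [206.0, 115.0], [192.0, 209.0], [187.0, 242.0], [182.0, 279.0]]
si [[210.0, 66.0], [204.0, 95.0], [195.0, 140.0], [180.0, 208.0], [175.0, 232.0], [170.0, 258.0]]
(array([0.50648132, 0.03899182, 0.03331866]), [np.float64(0.0017117142620750561), np.float64(0.0017117142620750024)])
(array([0.50748065, 0.03767857, 0.00745022]), [np.float64(0.0006028614107794723), np.float64(0.0006028614107795208)])
drv (array([0.50046463, 0.03773496, 0.084473  ]), [np.float64(0.00029422365921517044), np.float64(0.00029422365921530764)])
drv (array([0.49734616, 0.03303894, 0.09958747]), [np.float64(0.0049203805188551535), np.float64(0.004920380518855142)])
[array([0.49093861, 0.03441638, 0.18460539]), array([0.50254919, 0.03626152, 0.07422971]), array([0.5009802 , 0.03601217, 0.08914534]), array([0.50662859, 0.03690981, 0.03544907])]
```

Run:
```python
from h import *
a=load('sc3');b=load('si3')
X=np.array([.506,.038,.045])
J=[]
for c in(a,b):
    J.append([(proj(c,X+d)-proj(c,X))[0,0]*1 for d in(np.array([.001,0,0]),np.array([0,.001,0]))])
J=np.array(J);print(J)
for d in ([-1.4,-1.0],[-1.2,-.8],[-1.0,-1.0],[-1.4,-.6]): print(d,np.linalg.solve(J,d))
```

```text
[[-0.26829391  0.37873387]
 [-0.43311297  0.04141581]]
[-1.4, -1.0] [ 2.09747296 -2.21068368]
[-1.2, -0.8] [ 1.65631213 -1.99512536]
[-1.0, -1.0] [ 2.20580416 -1.0777916 ]
[-1.4, -0.6] [ 1.1068201  -2.91245912]
```

```bash
python3 -m creep '[{"x":0,"y":0,"z":0.6,"wx":0,"wy":0,"wz":0,"gripper":10},{"x":0.5,"y":-0.5,"z":0.6,"wx":0,"wy":0,"wz":0,"gripper":10},{"x":1,"y":-1,"z":0.6,"wx":0,"wy":0,"wz":0,"gripper":10},{"x":1.5,"y":-1.5,"z":0.6,"wx":0,"wy":0,"wz":0,"gripper":10},{"x":1.5,"y":-1.5,"z":0.3,"wx":0,"wy":0,"wz":0,"gripper":10},{"x":1.5,"y":-1.5,"z":0,"wx":0,"wy":0,"wz":0,"gripper":10},{"x":1.5,"y":-1.5,"z":-0.3,"wx":0,"wy":0,"wz":0,"gripper":10},{"x":1.5,"y":-1.5,"z":-0.3,"wx":0,"wy":0,"wz":0,"gripper":10}]'
python3 -c "
from h import *
s=state();print(s['wrist_torque'],s['position'])"
```

```text
clock: 14.25
position: [0.4923, 0.0339, 0.1845]
tcp_rot: [[-0.958, -0.269, 0.104], [-0.268, 0.963, 0.018], [-0.105, -0.011, -0.994]]
contact_force: [-5.2, -1.1, 9.1]
width: 0.0324
[-0.29365935  1.18676383  0.02450223] [0.49228923 0.03387575 0.18450422]
```

```bash
python3 -m creep '[{"x":-0.8,"y":0,"z":0.4,"wx":0,"wy":0,"wz":0,"gripper":10},{"x":-1.5,"y":0,"z":0.3,"wx":-0.3,"wy":0,"wz":3,"gripper":10},{"x":-1.5,"y":0,"z":0.2,"wx":-0.6,"wy":-0.1,"wz":6,"gripper":10},{"x":-1.5,"y":0,"z":0,"wx":-0.9,"wy":-0.1,"wz":9,"gripper":10},{"x":-1.5,"y":0,"z":0,"wx":-1.3,"wy":-0.2,"wz":12,"gripper":10},{"x":-1.5,"y":0,"z":0,"wx":-1.6,"wy":-0.2,"wz":15,"gripper":10},{"x":-1.5,"y":0,"z":0,"wx":-1.6,"wy":-0.2,"wz":15,"gripper":10},{"x":-1.5,"y":0,"z":0,"wx":-1.6,"wy":-0.2,"wz":15,"gripper":10}]'
python3 -c "
from h import *
s=state();print(s['wrist_torque'],s['position'])"
```

```text
clock: 15.05
position: [0.4915, 0.0337, 0.1845]
tcp_rot: [[-0.855, -0.509, 0.105], [-0.51, 0.86, 0.017], [-0.099, -0.039, -0.994]]
contact_force: [-3.1, -0.8, 6.8]
width: 0.0327
[-0.39221368  0.75893021 -0.02326978] [0.49146233 0.03368288 0.18451737]
```

```bash
python3 -m creep '[{"x":0,"y":0,"z":-0.2,"wx":-0.3,"wy":0,"wz":3,"gripper":10},{"x":0,"y":0,"z":-0.2,"wx":-0.6,"wy":-0.1,"wz":6,"gripper":10},{"x":0,"y":0,"z":-0.2,"wx":-0.9,"wy":-0.1,"wz":9,"gripper":10},{"x":0,"y":0,"z":-0.2,"wx":-1.3,"wy":-0.2,"wz":12,"gripper":10},{"x":0,"y":0,"z":-0.2,"wx":-1.6,"wy":-0.2,"wz":15,"gripper":10},{"x":0,"y":0,"z":-0.2,"wx":-1.9,"wy":-0.3,"wz":18,"gripper":10},{"x":0,"y":0,"z":-0.2,"wx":-2.2,"wy":-0.3,"wz":21,"gripper":10},{"x":0,"y":0,"z":-0.2,"wx":-2.2,"wy":-0.3,"wz":21,"gripper":10}]'
python3 -c "
from h import *
s=state();print(s['wrist_torque'],s['position'])"
```

```text
clock: 15.85
position: [0.4918, 0.0337, 0.1845]
tcp_rot: [[-0.613, -0.783, 0.105], [-0.786, 0.618, 0.017], [-0.078, -0.072, -0.994]]
contact_force: [-1.3, -0.9, 7.3]
width: 0.033
[-0.38495521  0.65658349 -0.02148525] [0.49183714 0.03368997 0.18452606]
```

```bash
python3 -m creep '[{"x":3,"y":0.7,"z":0.2,"wx":-0.2,"wy":1,"wz":0,"gripper":10},{"x":6,"y":1.5,"z":0.4,"wx":-0.4,"wy":2,"wz":0,"gripper":10},{"x":9,"y":2.3,"z":0.6,"wx":-0.6,"wy":3,"wz":0,"gripper":10},{"x":12.5,"y":3,"z":0.7,"wx":-0.8,"wy":4,"wz":0,"gripper":10},{"x":15.5,"y":3.8,"z":0.8,"wx":-1,"wy":5,"wz":0,"gripper":10},{"x":18.5,"y":4.5,"z":1,"wx":-1,"wy":6,"wz":0,"gripper":10},{"x":18.5,"y":4.5,"z":1,"wx":-1,"wy":6,"wz":0,"gripper":10},{"x":18.5,"y":4.5,"z":1,"wx":-1,"wy":6,"wz":0,"gripper":10}]'
python3 - <<'E'
from h import *
s=state();R=s['tcp_rot'];p=s['position'];print(s['wrist_torque'],s['qpos'],p)
a=cam('scene','sc4');b=cam('side','si4')
def cr(i,x,y,w,h,W): return cv2.resize(i[y:y+h,x:x+w,::-1],(W,540),interpolation=cv2.INTER_CUBIC)
cv2.imwrite('pics/m7.png',np.hstack([cr(a['img'],308,222,40,54,400),cr(b['img'],280,242,40,54,400)]))
for n,c,o in(('sc',a,(308,222)),('si',b,(280,242))): print(n,((proj(c,[p+R[:,2]*d for d in(.095,.111,.136,.155,.175)])-o)*10).round().tolist())
E
```

```text
clock: 16.65
position: [0.5106, 0.0376, 0.1854]
tcp_rot: [[-0.619, -0.786, 0.0], [-0.786, 0.619, -0.001], [0.001, -0.001, -1.0]]
contact_force: [-1.4, -2.0, 6.1]
width: 0.0329
[-0.69294564  0.3294118   0.00395164] [ 35.79612955  24.26421378 -56.15117306  95.26690744  21.13739771
  71.85035806 117.06295303] [0.51063568 0.03758712 0.18538778]
sc [[194.0, 78.0], [188.0, 136.0], [180.0, 224.0], [174.0, 288.0], [168.0, 355.0]]
si [[161.0, 102.0], [159.0, 146.0], [156.0, 212.0], [154.0, 260.0], [152.0, 310.0]]
```

View pics/m7.png

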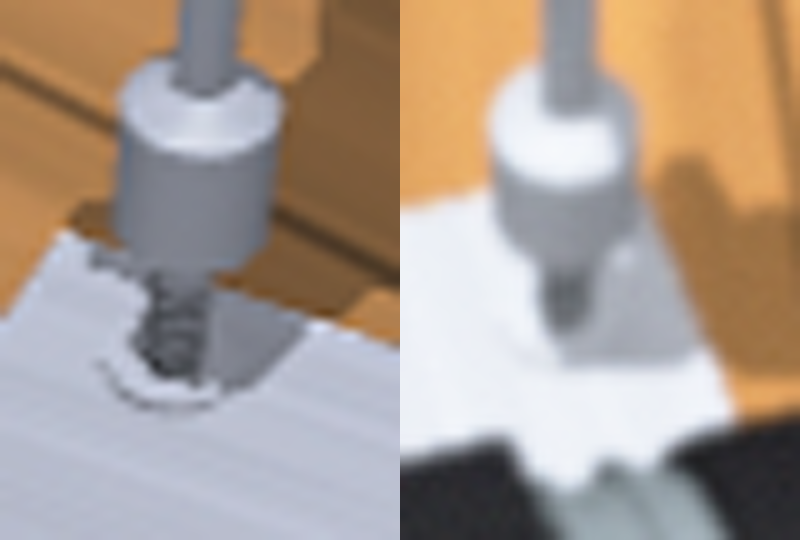

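```bash
python3 -m creep '[{"x":0,"y":-0.5,"z":-0.2,"wx":0,"wy":0,"wz":0,"gripper":10},{"x":0,"y":-1,"z":-0.4,"wx":0,"wy":0,"wz":0,"gripper":10},{"x":0,"y":-1,"z":-0.4,"wx":0,"wy":0,"wz":-2,"gripper":10},{"x":0,"y":-1,"z":-0.4,"wx":0,"wy":0,"wz":-4,"gripper":10},{"x":0,"y":-1,"z":-0.4,"wx":0,"wy":0,"wz":-6,"gripper":10},{"x":0,"y":-1,"z":-0.4,"wx":0,"wy":0,"wz":-8,"gripper":10},{"x":0,"y":-1,"z":-0.4,"wx":0,"wy":0,"wz":-10,"gripper":10},{"x":0,"y":-1,"z":-0.4,"wx":0,"wy":0,"wz":-12,"gripper":10}]'
python3 -c "
from h import *
s=state();print(s['wrist_torque'],s['position'])"
```

```text
clock: 17.55
position: [0.5109, 0.0366, 0.1853]
tcp_rot: [[-0.769, -0.639, 0.002], [-0.639, 0.769, -0.001], [-0.001, -0.002, -1.0]]
contact_force: [-0.6, -1.0, 7.4]
width: 0.0327
[-0.62853993  0.33010797  0.00165817] [0.51093497 0.0366046  0.18534583]
```

```bash
python3 -m creep '[{"x":0,"y":0,"z":-0.1,"wx":0,"wy":0,"wz":-2,"gripper":10},{"x":0,"y":0,"z":-0.1,"wx":0,"wy":0,"wz":-4,"gripper":10},{"x":0,"y":0,"z":-0.1,"wx":0,"wy":0,"wz":-6,"gripper":10},{"x":0,"y":0,"z":-0.1,"wx":0,"wy":0,"wz":-8,"gripper":10},{"x":0,"y":0,"z":-0.1,"wx":0,"wy":0,"wz":-10,"gripper":10},{"x":0,"y":0,"z":-0.1,"wx":0,"wy":0,"wz":-12,"gripper":10},{"x":0,"y":0,"z":-0.1,"wx":0,"wy":0,"wz":-14,"gripper":10},{"x":0,"y":0,"z":-0.1,"wx":0,"wy":0,"wz":-16,"gripper":10}]'
python3 -c "
from h import *
s=state();print(s['wrist_torque'],s['position'])"
```

```text
clock: 18.35
position: [0.5109, 0.0361, 0.1853]
tcp_rot: [[-0.916, -0.402, 0.001], [-0.402, 0.916, -0.001], [-0.001, -0.001, -1.0]]
contact_force: [-0.9, -1.6, 7.5]
width: 0.0329
[-0.84005196  0.37018129  0.03183875] [0.51087753 0.03613456 0.18526208]
```

```bash
python3 -m creep '[{"x":0,"y":0,"z":0,"wx":0,"wy":0,"wz":-2,"gripper":10},{"x":0,"y":0,"z":0,"wx":0,"wy":0,"wz":-4,"gripper":10},{"x":0,"y":0,"z":0,"wx":0,"wy":0,"wz":-6,"gripper":10},{"x":0,"y":0,"z":0,"wx":0,"wy":0,"wz":-8,"gripper":10},{"x":0,"y":0,"z":0,"wx":0,"wy":0,"wz":-10,"gripper":10},{"x":0,"y":0,"z":0,"wx":0,"wy":0,"wz":-12,"gripper":10},{"x":0,"y":0,"z":0,"wx":0,"wy":0,"wz":-14,"gripper":10},{"x":0,"y":0,"z":0,"wx":0,"wy":0,"wz":-14,"gripper":10}]'
python3 -c "
from h import *
s=state();print(s['wrist_torque'],s['position'])"
```

```text
clock: 19.15
position: [0.5106, 0.0359, 0.1851]
tcp_rot: [[-0.986, -0.169, 0.0], [-0.169, 0.986, -0.001], [-0.0, -0.001, -1.0]]
contact_force: [-0.6, -2.6, 7.7]
width: 0.033
[-0.87364624  0.50854142  0.03888595] [0.51055013 0.03586031 0.18509656]
```

```bash
python3 -m creep '[{"x":0,"y":0,"z":0,"wx":0,"wy":0,"wz":-2,"gripper":10},{"x":0,"y":0,"z":0,"wx":0,"wy":0,"wz":-4,"gripper":10},{"x":0,"y":0,"z":0,"wx":0,"wy":0,"wz":-6,"gripper":10},{"x":0,"y":0,"z":0,"wx":0,"wy":0,"wz":-8,"gripper":10},{"x":0,"y":0,"z":0,"wx":0,"wy":0,"wz":-10,"gripper":10},{"x":0,"y":0,"z":0,"wx":0,"wy":0,"wz":-12,"gripper":10},{"x":0,"y":0,"z":0,"wx":0,"wy":0,"wz":-14,"gripper":10},{"x":0,"y":0,"z":0,"wx":0,"wy":0,"wz":-16,"gripper":10}]'
python3 -c "
from h import *
s=state();print(s['wrist_torque'],s['position'])"
```

```text
clock: 19.95
position: [0.5088, 0.0358, 0.1833]
tcp_rot: [[-0.994, 0.109, -0.004], [0.109, 0.994, 0.0], [0.004, -0.0, -1.0]]
contact_force: [-0.5, -1.3, -3.2]
width: 0.0327
[-0.59767379  0.39073995  0.04178121] [0.50880904 0.03579405 0.18334466]
```

```bash
python3 -m creep '[{"x":0,"y":0,"z":0,"wx":0,"wy":0,"wz":-2,"gripper":10},{"x":0,"y":0,"z":0,"wx":0,"wy":0,"wz":-4,"gripper":10},{"x":0,"y":0,"z":0,"wx":0,"wy":0,"wz":-6,"gripper":10},{"x":0,"y":0,"z":0,"wx":0,"wy":0,"wz":-8,"gripper":10},{"x":0,"y":0,"z":0,"wx":0,"wy":0,"wz":-10,"gripper":10},{"x":0,"y":0,"z":0,"wx":0,"wy":0,"wz":-12,"gripper":10},{"x":0,"y":0,"z":0,"wx":0,"wy":0,"wz":-14,"gripper":10},{"x":0,"y":0,"z":0,"wx":0,"wy":0,"wz":-14,"gripper":10}]'
python3 -c "
from h import *
s=state();print(s['wrist_torque'],s['position'])"
```

```text
clock: 20.75
position: [0.5085, 0.0359, 0.1827]
tcp_rot: [[-0.939, 0.345, -0.004], [0.345, 0.939, 0.001], [0.004, -0.0, -1.0]]
contact_force: [-0.9, -1.9, -2.9]
width: 0.0332
[-0.72224907  0.37760431  0.11160157] [0.50849321 0.03589532 0.18270614]
```

```bash
python3 -m creep '[{"x":0,"y":0,"z":0,"wx":0,"wy":0,"wz":3,"gripper":10},{"x":0,"y":0,"z":-1,"wx":0,"wy":0,"wz":5,"gripper":10},{"x":0,"y":0,"z":-2,"wx":0,"wy":0,"wz":5,"gripper":10},{"x":0,"y":0,"z":-2.5,"wx":0,"wy":0,"wz":5,"gripper":10},{"x":0,"y":0,"z":-3,"wx":0,"wy":0,"wz":5,"gripper":10},{"x":0,"y":0,"z":-3.5,"wx":0,"wy":0,"wz":5,"gripper":10},{"x":0,"y":0,"z":-4,"wx":0,"wy":0,"wz":5,"gripper":10},{"x":0,"y":0,"z":-4,"wx":0,"wy":0,"wz":5,"gripper":10}]'
python3 -c "
from h import *
s=state();print(s['wrist_torque'],s['position'])"
```

```text
clock: 21.55
position: [0.5088, 0.0362, 0.1797]
tcp_rot: [[-0.965, 0.262, -0.003], [0.262, 0.965, 0.001], [0.003, 0.0, -1.0]]
contact_force: [-0.9, -2.6, -3.0]
width: 0.033
[-0.78708071  0.43228007  0.08477197] [0.50878637 0.03617769 0.17971906]
```

```bash
python3 -m creep '[{"x":0,"y":0,"z":-0.5,"wx":0,"wy":0,"wz":2,"gripper":10},{"x":0,"y":0,"z":-1,"wx":0,"wy":0,"wz":4,"gripper":10},{"x":0,"y":0,"z":-1.5,"wx":0,"wy":0,"wz":6,"gripper":10},{"x":0,"y":0,"z":-2,"wx":0,"wy":0,"wz":6,"gripper":10},{"x":0,"y":0,"z":-2.3,"wx":0,"wy":0,"wz":6,"gripper":10},{"x":0,"y":0,"z":-2.6,"wx":0,"wy":0,"wz":6,"gripper":10},{"x":0,"y":0,"z":-2.8,"wx":0,"wy":0,"wz":6,"gripper":10},{"x":0,"y":0,"z":-2.8,"wx":0,"wy":0,"wz":6,"gripper":10}]'
python3 -c "
from h import *
s=state();print(s['wrist_torque'],s['position'])"
```

```text
clock: 22.35
position: [0.5093, 0.0363, 0.1776]
tcp_rot: [[-0.987, 0.16, -0.002], [0.16, 0.987, 0.001], [0.002, 0.0, -1.0]]
contact_force: [-3.4, -3.3, 1.5]
width: 0.0329
[-1.18353883  0.85373866 -0.01782048] [0.50925413 0.03625382 0.17762852]
```

```bash
python3 -m creep '[{"x":0,"y":0,"z":0,"wx":0,"wy":0,"wz":1,"gripper":10},{"x":0,"y":0,"z":-0.1,"wx":0,"wy":0,"wz":2,"gripper":10},{"x":0,"y":0,"z":-0.2,"wx":0,"wy":0,"wz":3,"gripper":10},{"x":0,"y":0,"z":-0.3,"wx":0,"wy":0,"wz":4,"gripper":10},{"x":0,"y":0,"z":-0.4,"wx":0,"wy":0,"wz":5,"gripper":10},{"x":0,"y":0,"z":-0.4,"wx":0,"wy":0,"wz":6,"gripper":10},{"x":0,"y":0,"z":-0.4,"wx":0,"wy":0,"wz":6,"gripper":10},{"x":0,"y":0,"z":-0.4,"wx":0,"wy":0,"wz":6,"gripper":10}]'
python3 - <<'E'
from h import *
s=state();R=s['tcp_rot'];p=s['position'];print(s['wrist_torque'],s['qpos'],p)
a=cam('scene','sc5');b=cam('side','si5')
def cr(i,x,y,w,h,W): return cv2.resize(i[y:y+h,x:x+w,::-1],(W,600),interpolation=cv2.INTER_CUBIC)
m=np.hstack([cr(a['img'],306,230,33,50,396),cr(b['img'],278,245,33,50,396)])
cv2.imwrite('pics/m8.png',m)
for n,c,o,k in(('sc',a,(306,230),0),('si',b,(278,245),396)): print(n,((proj(c,[p+R[:,2]*d for d in(.095,.111,.136,.155,.17)])-o)*12+[k,0]).round().tolist())
E
```

```text
clock: 23.15
position: [0.5097, 0.0362, 0.1775]
tcp_rot: [[-0.998, 0.055, -0.001], [0.055, 0.998, 0.001], [0.001, 0.0, -1.0]]
contact_force: [-2.5, -3.9, 5.2]
width: 0.0327
[-1.38711472  0.84858779 -0.18329782] [ 28.11961678  20.8799022  -44.02899306  96.25999547  15.31577869
  69.17098876  67.30069646] [0.50967043 0.03624511 0.17748315]
sc [[252.0, 26.0], [245.0, 95.0], [236.0, 199.0], [229.0, 276.0], [224.0, 335.0]]
si [[618.0, 107.0], [616.0, 159.0], [613.0, 238.0], [610.0, 296.0], [608.0, 340.0]]
```

View pics/m8.png

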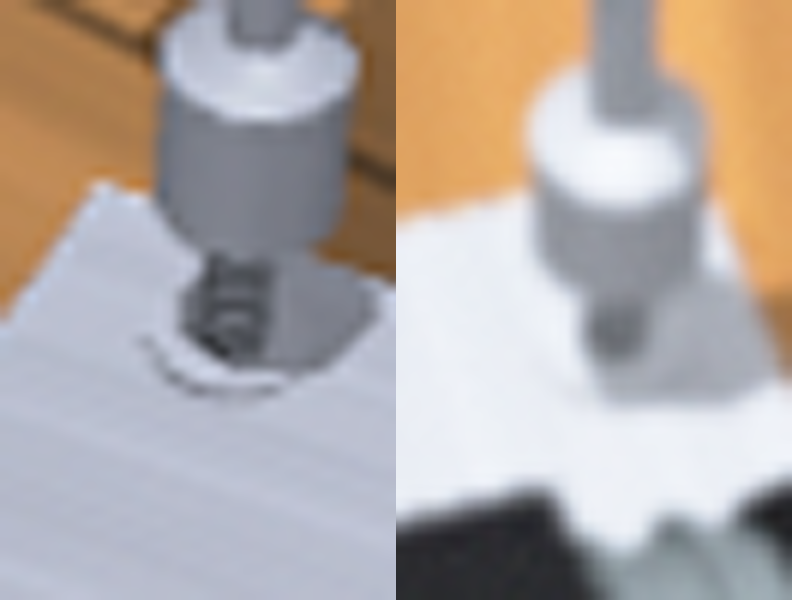

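```bash
python3 -m creep '[{"x":-0.2,"y":0,"z":0,"wx":0,"wy":0,"wz":-6,"gripper":10},{"x":-0.5,"y":0,"z":0,"wx":0,"wy":0,"wz":-12,"gripper":10},{"x":-0.7,"y":0,"z":-0.1,"wx":0,"wy":0,"wz":-18,"gripper":10},{"x":-1,"y":0,"z":-0.2,"wx":0,"wy":0,"wz":-24,"gripper":10},{"x":-1.2,"y":0.1,"z":-0.3,"wx":0,"wy":0,"wz":-30,"gripper":10},{"x":-1.5,"y":0.2,"z":-0.3,"wx":0,"wy":0,"wz":-36,"gripper":10},{"x":-1.8,"y":0.4,"z":-0.4,"wx":0,"wy":0,"wz":-45,"gripper":10},{"x":-1.8,"y":0.4,"z":-0.4,"wx":0,"wy":0,"wz":-45,"gripper":10}]'
cat >> h.py <<'E'
def shift(n):
    s=state();print(s['wrist_torque'].round(3),s['contact_force'].round(1),s['qpos'][6],s['position'].round(4))
    out=[]
    for c0,cn,(x,y,w,h) in((load('sc5'),'scene',(316,229,23,24)),(load('si5'),'side',(286,249,24,21))):
        c=cam(cn,f'{cn}{n}');f=lambda i:cv2.resize(cv2.cvtColor(i,cv2.COLOR_RGB2GRAY),None,fx=10,fy=10,interpolation=cv2.INTER_CUBIC)
        T=f(c0['img'][y:y+h,x:x+w]);S=f(c['img'][y-5:y+h+5,x-5:x+w+5])
        _,v,_,l=cv2.minMaxLoc(cv2.matchTemplate(S,T,cv2.TM_CCOEFF_NORMED));out.append(((l[0]-50)/10,(l[1]-50)/10));print(cn,out[-1],round(v,3))
    J=np.array([[-.268,.379],[-.433,.041]]);print('mouth shift mm',np.linalg.solve(J,[out[0][0],out[1][0]]).round(2))
E
python3 -c "
from h import *
shift(1)"
```

```text
clock: 24.05
position: [0.5079, 0.0371, 0.177]
tcp_rot: [[-0.668, 0.744, 0.001], [0.744, 0.668, 0.002], [0.001, 0.002, -1.0]]
contact_force: [-1.5, -3.8, 6.5]
width: 0.0326
[-1.268  0.731  0.123] [-1.5 -3.8  6.5] 25.69931865342104 [0.5079 0.0371 0.177 ]
scene (-0.1, 0.1) 0.967
side (0.0, 0.0) 0.989
mouth shift mm [-0.03 -0.28]
```

```bash
python3 -m creep '[{"x":-0.2,"y":0.2,"z":-0.1,"wx":0,"wy":0,"wz":-6,"gripper":10},{"x":-0.4,"y":0.4,"z":-0.2,"wx":0,"wy":0,"wz":-12,"gripper":10},{"x":-0.5,"y":0.6,"z":-0.3,"wx":0,"wy":0,"wz":-18,"gripper":10},{"x":-0.7,"y":0.8,"z":-0.4,"wx":0,"wy":0,"wz":-24,"gripper":10},{"x":-0.8,"y":1,"z":-0.5,"wx":0,"wy":0,"wz":-30,"gripper":10},{"x":-0.9,"y":1.2,"z":-0.5,"wx":0,"wy":0,"wz":-36,"gripper":10},{"x":-1,"y":1.5,"z":-0.6,"wx":0,"wy":0,"wz":-45,"gripper":10},{"x":-1,"y":1.5,"z":-0.6,"wx":0,"wy":0,"wz":-45,"gripper":10}]'
python3 -c "
from h import *
shift(2)"
```

```text
clock: 24.95
position: [0.5076, 0.0387, 0.1764]
tcp_rot: [[0.052, 0.999, 0.004], [0.999, -0.052, 0.003], [0.003, 0.004, -1.0]]
contact_force: [-0.6, -2.6, 5.1]
width: 0.0331
[-1.164  0.249  0.054] [-0.6 -2.6  5.1] -16.723858754520105 [0.5076 0.0387 0.1764]
scene (0.2, 0.5) 0.88
side (0.0, 0.8) 0.922
mouth shift mm [0.05 0.57]
```

```bash
python3 -m creep '[{"x":0,"y":0.2,"z":-0.1,"wx":0,"wy":0,"wz":-6,"gripper":10},{"x":0,"y":0.4,"z":-0.2,"wx":0,"wy":0,"wz":-12,"gripper":10},{"x":0,"y":0.6,"z":-0.3,"wx":0,"wy":0,"wz":-18,"gripper":10},{"x":0,"y":0.8,"z":-0.4,"wx":0,"wy":0,"wz":-24,"gripper":10},{"x":0.1,"y":1,"z":-0.5,"wx":0,"wy":0,"wz":-30,"gripper":10},{"x":0.2,"y":1.2,"z":-0.5,"wx":0,"wy":0,"wz":-36,"gripper":10},{"x":0.4,"y":1.4,"z":-0.6,"wx":0,"wy":0,"wz":-45,"gripper":10},{"x":0.4,"y":1.4,"z":-0.6,"wx":0,"wy":0,"wz":-45,"gripper":10}]'
python3 -c "
from h import *
shift(3)"
```

```text
clock: 25.85
position: [0.5083, 0.0391, 0.1758]
tcp_rot: [[0.743, 0.669, 0.007], [0.669, -0.743, 0.0], [0.005, 0.004, -1.0]]
contact_force: [1.3, -4.4, 4.7]
width: 0.033
[-1.547 -0.344  0.086] [ 1.3 -4.4  4.7] -59.78975422137478 [0.5083 0.0391 0.1758]
scene (0.2, 0.5) 0.947
side (0.2, 0.7) 0.871
mouth shift mm [-0.44  0.22]
```

```bash
python3 -m creep '[{"x":0.2,"y":0.1,"z":-0.1,"wx":0,"wy":0,"wz":-6,"gripper":10},{"x":0.4,"y":0.3,"z":-0.2,"wx":0,"wy":0,"wz":-12,"gripper":10},{"x":0.6,"y":0.4,"z":-0.3,"wx":0,"wy":0,"wz":-18,"gripper":10},{"x":0.8,"y":0.5,"z":-0.4,"wx":0,"wy":0,"wz":-24,"gripper":10},{"x":1,"y":0.6,"z":-0.5,"wx":0,"wy":0,"wz":-30,"gripper":10},{"x":1.3,"y":0.7,"z":-0.5,"wx":0,"wy":0,"wz":-36,"gripper":10},{"x":1.6,"y":0.7,"z":-0.6,"wx":0,"wy":0,"wz":-45,"gripper":10},{"x":1.6,"y":0.7,"z":-0.6,"wx":0,"wy":0,"wz":-45,"gripper":10}]'
python3 -c "
from h import *
shift(4)"
```

```text
clock: 26.75
position: [0.5089, 0.0393, 0.175]
tcp_rot: [[0.999, -0.054, 0.004], [-0.054, -0.999, -0.003], [0.004, 0.002, -1.0]]
contact_force: [0.1, -4.8, 7.2]
width: 0.0327
[-1.87  -0.006  0.086] [ 0.1 -4.8  7.2] -103.14499672052688 [0.5089 0.0393 0.175 ]
scene (0.5, 0.8) 0.972
side (0.3, 1.0) 0.989
mouth shift mm [-0.61  0.89]
```

```bash
python3 -m creep '[{"x":0.3,"y":-0.1,"z":-0.1,"wx":0,"wy":0,"wz":-6,"gripper":10},{"x":0.6,"y":-0.2,"z":-0.2,"wx":0,"wy":0,"wz":-12,"gripper":10},{"x":0.9,"y":-0.4,"z":-0.3,"wx":0,"wy":0,"wz":-18,"gripper":10},{"x":1.2,"y":-0.5,"z":-0.4,"wx":0,"wy":0,"wz":-24,"gripper":10},{"x":1.5,"y":-0.7,"z":-0.5,"wx":0,"wy":0,"wz":-30,"gripper":10},{"x":1.8,"y":-0.9,"z":-0.5,"wx":0,"wy":0,"wz":-36,"gripper":10},{"x":2.2,"y":-1.1,"z":-0.6,"wx":0,"wy":0,"wz":-42,"gripper":10},{"x":2.2,"y":-1.1,"z":-0.6,"wx":0,"wy":0,"wz":-42,"gripper":10}]'
python3 -c "
from h import *
shift(5)"
```

```text
clock: 27.65
position: [0.5099, 0.0391, 0.1744]
tcp_rot: [[0.707, -0.708, 0.0], [-0.708, -0.707, -0.003], [0.003, 0.002, -1.0]]
contact_force: [-1.9, -3.9, 9.2]
width: 0.0331
[-1.549  0.649  0.072] [-1.9 -3.9  9.2] -143.31492169981638 [0.5099 0.0391 0.1744]
scene (0.2, 1.1) 0.93
side (0.0, 1.1) 0.966
mouth shift mm [0.05 0.57]
```

```bash
python3 -m creep '[{"x":0,"y":-0.3,"z":0.3,"wx":0,"wy":0,"wz":0,"gripper":10},{"x":0,"y":-0.4,"z":0.7,"wx":0,"wy":0,"wz":2,"gripper":10},{"x":0,"y":-0.4,"z":0.8,"wx":0,"wy":0,"wz":3,"gripper":10},{"x":0,"y":-0.4,"z":0.8,"wx":0,"wy":0,"wz":3,"gripper":10},{"x":0,"y":-0.4,"z":0.8,"wx":0,"wy":0,"wz":3,"gripper":36},{"x":0,"y":-0.4,"z":0.8,"wx":0,"wy":0,"wz":3,"gripper":40},{"x":0,"y":-0.4,"z":0.8,"wx":0,"wy":0,"wz":3,"gripper":45},{"x":0,"y":-0.4,"z":0.8,"wx":0,"wy":0,"wz":3,"gripper":50}]'
python3 -c "
from h import *
shift(6)"
```

```text
clock: 28.55
position: [0.5101, 0.0399, 0.1742]
tcp_rot: [[0.742, -0.67, 0.001], [-0.67, -0.742, -0.001], [0.001, 0.001, -1.0]]
contact_force: [-0.0, 0.4, 0.5]
width: 0.0497
[ 0.017 -0.008  0.058] [-0.   0.4  0.5] -140.48276721437918 [0.5101 0.0399 0.1742]
scene (0.3, 0.8) 0.943
side (0.1, 0.7) 0.985
mouth shift mm [-0.17  0.67]
```

```bash
python3 -m creep '[{"x":0,"y":0,"z":0,"wx":0,"wy":0,"wz":0,"gripper":60},{"x":0,"y":0,"z":0,"wx":0,"wy":0,"wz":0,"gripper":75},{"x":0,"y":0,"z":0,"wx":0,"wy":0,"wz":0,"gripper":85},{"x":0,"y":0,"z":0,"wx":0,"wy":0,"wz":0,"gripper":85},{"x":0,"y":0,"z":15,"wx":0,"wy":0,"wz":0,"gripper":85},{"x":0,"y":0,"z":45,"wx":0,"wy":0,"wz":0,"gripper":85},{"x":0,"y":0,"z":85,"wx":0,"wy":0,"wz":0,"gripper":85},{"x":0,"y":0,"z":120,"wx":0,"wy":0,"wz":0,"gripper":85}]'
python3 - <<'E'
from h import *
shift(7)
# driver axis in images: dark handle / silhouettes -> column of handle vs socket
for n in('scene7','side7'):
    c=load(n);i=c['img'];P=proj(c,[[.5093,.039,z] for z in(.05,.19,.23)]);print(n,P.round(1).tolist())
    for (u,v) in P[1:2]:
        v=int(v)
        for r in range(v-12,v+13,6):
            row=i[r,int(u)-25:int(u)+25].max(1);k=np.where(row<70)[0];print(r,(k.min()+int(u)-25,k.max()+int(u)-25) if len(k) else None)
    cv2.imwrite(f'pics/{n}.png',i[:,:,::-1])
E
```

```text
clock: 29.45
position: [0.5104, 0.039, 0.2964]
tcp_rot: [[0.741, -0.671, 0.002], [-0.671, -0.741, -0.002], [0.003, 0.0, -1.0]]
contact_force: [1.5, -0.4, -0.3]
width: 0.085
[ 0.018 -0.035  0.052] [ 1.5 -0.4 -0.3] -139.88832381973927 [0.5104 0.039  0.2964]
scene (0.3, 0.8) 0.921
side (0.3, 1.0) 0.986
mouth shift mm [-0.66  0.32]
scene7 [[327.0, 244.1], [331.9, 191.2], [333.5, 174.2]]
179 (np.int64(327), np.int64(342))
185 (np.int64(326), np.int64(342))
191 (np.int64(325), np.int64(341))
197 (np.int64(325), np.int64(340))
203 (np.int64(325), np.int64(337))
side7 [[296.3, 263.6], [298.0, 222.7], [298.6, 209.2]]
210 (np.int64(293), np.int64(305))
216 (np.int64(293), np.int64(306))
222 (np.int64(292), np.int64(306))
228 (np.int64(292), np.int64(305))
234 (np.int64(294), np.int64(303))
```

```bash
python3 -m creep '[{"x":0,"y":0,"z":30,"wx":0,"wy":0,"wz":0,"gripper":85},{"x":0,"y":0,"z":50,"wx":0,"wy":0,"wz":0,"gripper":85},{"x":0,"y":0,"z":60,"wx":0,"wy":0,"wz":0,"gripper":85},{"x":0,"y":0,"z":60,"wx":0,"wy":0,"wz":0,"gripper":85},{"x":0,"y":0,"z":60,"wx":0,"wy":0,"wz":0,"gripper":85},{"x":0,"y":0,"z":60,"wx":0,"wy":0,"wz":0,"gripper":85},{"x":0,"y":0,"z":60,"wx":0,"wy":0,"wz":0,"gripper":85},{"x":0,"y":0,"z":60,"wx":0,"wy":0,"wz":0,"gripper":85}]'
python3 - <<'E'
from h import *
shift(8)
a=load('sc0')['img'].astype(int);b=load('scene8')['img'].astype(int)
for n,(x,y,w,h) in dict(pot=(150,195,80,105),trowel=(80,200,75,50),small=(235,140,25,70),dib=(200,105,18,60)).items(): print(n,np.abs(a-b)[y:y+h,x:x+w].mean().round(1))
bot.finish_job()
E
```

```text
clock: 30.35
position: [0.5101, 0.0389, 0.3539]
tcp_rot: [[0.741, -0.671, 0.0], [-0.671, -0.741, -0.003], [0.002, 0.002, -1.0]]
contact_force: [0.0, 0.0, -0.1]
width: 0.0851
[ 0.023 -0.021 -0.034] [ 0.   0.  -0.1] -139.7739695101345 [0.5101 0.0389 0.3539]
scene (0.2, 0.9) 0.898
side (0.2, 1.0) 0.985
mouth shift mm [-0.44  0.22]
pot 2.0
trowel 2.2
small 4.8
dib 1.8
the job is handed in; nothing more can be done
```

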